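# Hold the scan box's sprung reflector flap at 45 degrees

### The job

The front flap of the open-topped scan box closes itself by a spring: draw it right down to its stop by its bar handle and keep it down for about a second for the first shot, then let it back up under control, never letting it snap, to 45 degrees (half-way between shut and level) so that its white lining throws light on the stone. Finish still holding the flap there with the robot, at rest; do not let go. Leave the stone and everything else lying about undisturbed.

Things in the scene. Friction and masses are not known exactly. Their poses are not given: they have to be found in the camera images.
- scan_box: Grey sheet-metal box fixed to the table, 320 wide, 208 deep, open on top; side walls 150 high, back 70. Origin on the table under the middle of its front flap's hinge line; x points from the flap into the box (away from the robot at yaw 0), y along the hinge line, z up. A turntable inside at x = 110 carries the stone. The table in front of the flap (x -280 to 0, y within 140) is clear.
- flap: The box's front flap: grey panel, white lining on the box side, 276 wide (y), 6 thick (x), upper edge 140 from the hinge axis, 0.3 kg. Beyond that edge, in the panel's plane, a round steel bar handle 10 thick, 120 long along y, axis 175 from the hinge axis, on legs at y = +-60; 30 mm open gap between bar and panel. Origin mid hinge axis; z points up the panel to the bar, x to the box side.
- flap_joint (a joint): Angle of the flap, rad: 0 shut (panel upright), growing as it is pulled down towards box -x, stop at 1.5 (nearly level). The bar's axis is at box x = -175 sin(angle) mm, z = 30 + 175 cos(angle) mm. A spring shuts it from any angle: moving the bar takes about 1.7 N at shut, 3.5 N at 45 degrees, 5.5 N at the stop; let go, it snaps shut.
- flap_bar (a point): Middle of the flap's bar handle, on the bar's axis; moves with the flap (205 mm above the table when shut, about 42 mm at the stop). Axes as the flap's.
- flap_hinge (a point): Middle of the flap's hinge axis, 30 mm above the table, fixed; axes as the box's.
- specimen: The stone being scanned: knobbly green-brown lump about 110 wide and 100 high, loose on the turntable in the box. Leave alone. Origin under its middle.
- small_stone: Bystander: a small brown stone, 55 wide, 50 high, on the table beside the box. Origin under its middle.
- ball_bar: Bystander: calibration piece, two white balls (30) on posts on a metal base 90 x 40, 67 high, standing in the box beside the turntable. Origin under its middle.
- mouse: Bystander: black computer mouse 100 x 60 x 34, on the table beside the box. Origin under its middle.
- mug: Bystander: white mug, 80 across, 95 high, on the table beside the box. Origin under its middle.
- marker_pot: Bystander: white jar with a black cap, 56 across, 70 high, standing in the box beside the turntable. Origin under its middle.
- cal_board: Bystander: black calibration board with white dots standing on a metal foot, 130 wide, 110 high, on the table beside the box. Origin under its middle.

How it is judged:
By the outcome, as a careful person would: the job done as asked, in the order asked, and still so for the second after the job is handed in, while the arm keeps its last pose, push and grip.
It also fails if it takes over 45 s, if anything falls off the work surface, if the arm or the gripper's body presses on something with over 40 N, if the wrist force passes 120 N, or if a joint passes its speed limit or range.

### The arm

A 6-joint arm with a two-finger parallel gripper is mounted at the origin on the work surface. World frame = base frame: x ahead of the robot, y to its left, z up, the work surface at z = 0. Lengths are in m, angles in degrees, forces in N, time in s.
With the tool pointing down it reaches from about 0.4 to 0.825 m from the base axis. Payload 7 kg.
Tool frame: the origin (TCP) lies midway between the tips of the shut fingers; the grasp point (between the pads) lies 19 mm behind it; z points along the fingers, y is the line along which they close (so a half turn about z gives the same grasp; the last joint's range is limited). The gripper opens to 88 mm and grips with 3 to 60 N. Pads are 19 mm wide; open, the fingers measure 130 mm over their backs; the gripper's body (78 mm by 193 mm) begins 47 mm behind the grasp point.
Start: joints at [-55.457, 20.546, 0.682, 0, -70.136, -16.507], TCP at [0.209, -0.642, 0.227] pointing down, gripper open.
Joint ranges: [-176.03, 176.03], [-82.01, 121.73], [-58.28, 71.71], [-173.87, 95.51], [-174.79, -0.11], [-173.66, 173.66]. Speed limits (degrees/s): [136.94, 136.94, 172.46, 180, 180, 180].

### API

Orientations are given as [roll, pitch, yaw] about the fixed x, y, z axes, in that order (R = Rz(yaw) Ry(pitch) Rx(roll)).
In Python, from plant import r, eyes, workorder gives the robot as it stands.
- The arm moves only by the tool step_arm, never from a script. Its argument "plan" is a list of rows, each a list of 5 numbers: the shift along the tool's x, y, z each as a share of 25 cm, from -1 to 1, then the turn about the tool's z as a share of 60 degrees, from -1 to 1, then the finger opening in mm, from 0 to 87.6. In form: [[x, y, z, turn, jaw], ...]. A call has 1 to 12 rows; each row is the pose to reach, as a shift and turn from the pose commanded when the call began, along the tool's axes at that moment; what a row does not reach only later rows make up. A row lasts 1/12 s, in which the tool goes at most 41.7 mm and 7.16 degrees, less where a joint would pass 70% of its speed; a pose out of reach is approached as far as the arm can. A call with a number of a shift or a turn outside -1 to 1 is refused whole. A call with a gripper value outside its range is refused whole. The fingers move at their own pace and stop on an object; "newtons" is the grip in N (left out, the last holds). Time passes only in rows, so rows that repeat a pose let the fingers close. It gives the time, the measured TCP pose, the force, the opening and the grip force at its end, in the units of the state.
- r.get_state(): the state, without advancing time (a new reading comes with each control period).
- eyes.capture(name): name is "scene" or "top" or "wrist"; returns the picture (384x512x3 uint8, red, green, blue); there is no depth.
- eyes.camera_model(name): a dict with "fov_y" (degrees; the focal length in pixels is half the picture's height over the tangent of half this angle, whatever the lens; pixels are square), "cx", "cy" (the principal point, pixels), "k1" (the pictures are not rectified: a ray, as slopes to the right and down, at radius r is drawn at 1 + k1 r^2 times it, then the intrinsics apply), "world_to_cam" (4x4, takes a point from world to camera coordinates); the wrist camera has in their place "hand_eye" (4x4, takes a point from camera to tool coordinates, whose origin is the TCP and whose axes are the flange's). Camera axes: x right, y up, looking along -z (the intrinsics and any distortion apply to the point x, -y, -z); pixel columns grow to the right and rows downward; lengths in m; the calibration is good to about 2 mm. A picture is of the moment at which its call begins: read the wrist's pose just before it. camera_model takes no time and is no camera call.
- workorder.close_job(): hands the job in; it is judged then, once.
The state is a dict: "time_s": time; "joints": joint angles; "qd": joint speeds; "joint_torque": joint torques, N m; "tcp_pos": TCP position; "eef_rot": TCP orientation; "contact_force": force on the tool from outside, world axes, zero at the start; "moment": the same for the moment, N m; "gripper_width": finger opening in m; "gripper_force": force on a finger pad.
Only numpy, scipy, OpenCV 4.12 (cv2) and the standard library are available. Lean on these libraries where they do the work, as an engineer would, in place of code of your own. Each camera call takes 0.05 s, during which the arm holds its last target. There are 200 camera calls.

## Working session

There is one attempt and no reset: what is moved stays moved. The work goes in short steps, Python scripts to look and compute and a tool call to move; the robot and the scene stay as the last step left them, time stands still between calls to the robot, and variables do not carry over. Pictures are saved under pics/ and viewed, at most 10 in all, crops included, and the job is handed in when it is done.

Besides the shell and the picture viewer there is one more tool, called after "Call:" as name(argument=value, ...), one argument or row to a line, values as JSON. step_arm: Moves the arm, as the interface text tells. Its arguments: {"type":"object","properties":{"plan":{"type":"array"},"newtons":{"type":"number"}},"required":["plan"]}

```bash
mkdir -p pics; python3 - <<'E'
from plant import r, eyes, workorder
import cv2,numpy as np
for n in("scene","top"):
    cv2.imwrite(f"pics/{n}0.png",eyes.capture(n)[:,:,::-1])
    print(eyes.camera_model(n))
print(eyes.camera_model("wrist"));print(r.get_state())
E
```

```text
{'fov_y': 47.154927148945745, 'cx': 256.0631916858828, 'cy': 190.0209351336306, 'k1': -0.09172383316934199, 'world_to_cam': array([[-0.12231233,  0.99241859,  0.01204332,  0.04426505],
       [-0.69106222, -0.09386821,  0.7166741 ,  0.30661345],
       [ 0.71237118,  0.0793354 ,  0.69730423, -1.62378199],
       [ 0.        ,  0.        ,  0.        ,  1.        ]])}
{'fov_y': 43.57686375254468, 'cx': 262.7787109420276, 'cy': 197.3595461837583, 'k1': -0.09125258156508455, 'world_to_cam': array([[-0.02891841, -0.99954789,  0.00823107,  0.0479343 ],
       [ 0.98992424, -0.02749615,  0.13890267, -0.62118696],
       [-0.13861355,  0.01216498,  0.99027183, -1.35025341],
       [ 0.        ,  0.        ,  0.        ,  1.        ]])}
{'fov_y': 61.89889403705958, 'cx': 259.5078102127615, 'cy': 189.9122368315917, 'k1': -0.03675251373911016, 'hand_eye': array([[-9.13238040e-04,  9.66741457e-01,  2.55754027e-01,
         6.88373292e-02],
       [ 9.99999515e-01,  7.88385243e-04,  5.90696068e-04,
         3.95554679e-05],
       [ 3.69417676e-04,  2.55754442e-01, -9.66741707e-01,
        -1.57769371e-01],
       [ 0.00000000e+00,  0.00000000e+00,  0.00000000e+00,
         1.00000000e+00]])}
{'time_s': 0.1, 'joints': array([-5.54572808e+01,  2.05872126e+01,  6.39824669e-01, -1.58017128e-02,
       -7.01356161e+01, -1.65068715e+01]), 'qd': array([-0.00147594, -0.12502441,  0.07121099,  0.11448601, -0.02743969,
        0.04354007]), 'joint_torque': array([-9.51499460e-04, -5.84161341e+01,  2.93752170e+01,  7.01552957e+00,
        1.01619391e-02, -6.67750646e-05]), 'tcp_pos': array([ 0.20882258, -0.64144036,  0.22572989]), 'eef_rot': array([ 1.79916196e+02, -9.34263353e-03, -1.61969526e+02]), 'contact_force': array([-0.70138275,  0.1217911 , -0.28974713]), 'moment': array([-0.02379884, -0.00894666, -0.03331818]), 'gripper_force': 0.0, 'gripper_width': 0.0876445600281698}
```

View pics/scene0.png

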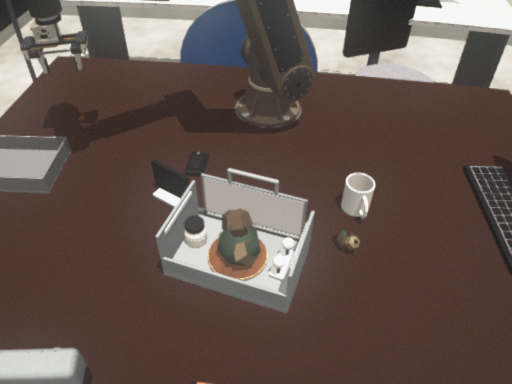

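View pics/top0.png

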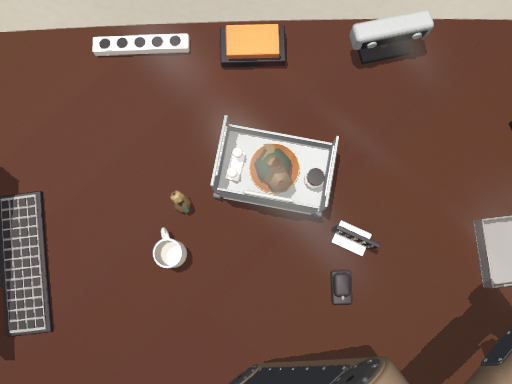

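The scene view shows the box with the flap shut: the bar's ends are near (230,173) and (277,188), and in the top view near (244,193) and (293,201). I'll zoom in to refine these.

```bash
python3 - <<'E'
import cv2,numpy as np
a=cv2.imread("pics/scene0.png")[155:245,190:320];b=cv2.imread("pics/top0.png")[170:230,205:335]
f=lambda i:cv2.resize(i,None,fx=6,fy=6,interpolation=cv2.INTER_CUBIC)
cv2.imwrite("pics/sc.png",f(a)[:300]);cv2.imwrite("pics/tc.png",f(b))
cv2.imwrite("pics/both.png",cv2.resize(np.vstack([f(a)[:300],f(b)[:300]]),None,fx=1,fy=1))
E
```

```text
(no output)
```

View pics/both.png

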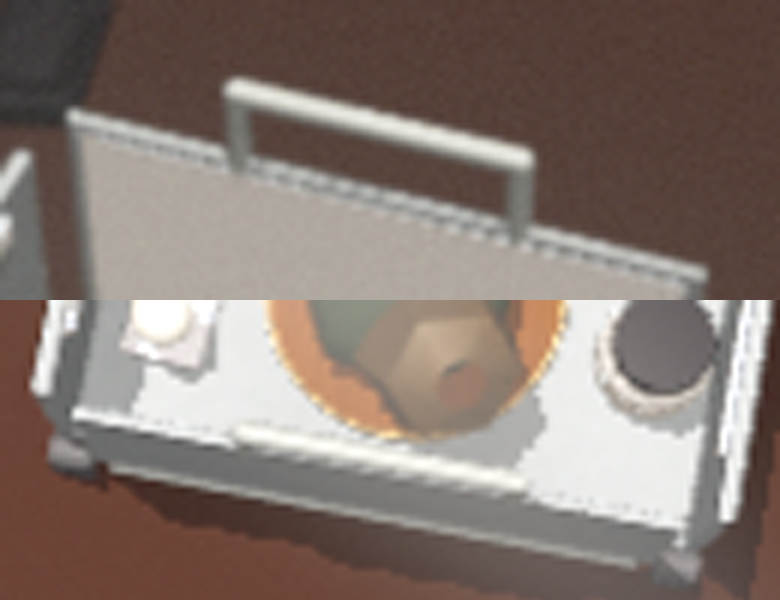

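The crop shows the bar clearly. Its axis ends are at scene (229.2,170.2) and (277.3,181.6), and at top (244.6,192.6) and (291.8,200.5).

```bash
cat > h.py <<'E'
import numpy as np,cv2
from plant import r,eyes
from scipy.spatial.transform import Rotation as Ro
def ray(name,uv,T=None):
    m=eyes.camera_model(name);f=192/np.tan(np.radians(m["fov_y"]/2))
    K=np.array([[f,0,m["cx"]],[0,f,m["cy"]],[0,0,1]])
    x,y=cv2.undistortPoints(np.array([[uv]],float),K,np.array([m["k1"],0,0,0,0.]))[0,0]
    C=np.linalg.inv(m["world_to_cam"]) if T is None else T@m["hand_eye"]
    return C[:3,3],C[:3,:3]@np.array([x,-y,-1])
def on_z(name,uv,z,T=None):
    o,d=ray(name,uv,T);return o+d*(z-o[2])/d[2]
E
python3 - <<'E'
from h import *
for n,p in(("scene",[(277.3,181.6),(229.2,170.2)]),("top",[(244.6,192.6),(291.8,200.5)])):
    L,R=[on_z(n,u,.205) for u in p]; d=L-R
    print(n,L,R,(L+R)/2,np.linalg.norm(d),"box yaw",np.degrees(np.arctan2(-d[0],d[1])))
s=r.get_state();print(s["tcp_pos"],s["eef_rot"])
E
```

```text
scene [0.61683328 0.07929349 0.205     ] [ 0.59236982 -0.03945839  0.205     ] [0.60460155 0.01991755 0.205     ] 0.12124549421047007 box yaw -11.640368165071216
top [0.61325309 0.07853084 0.205     ] [ 0.58946178 -0.04175433  0.205     ] [0.60135743 0.01838826 0.205     ] 0.12261545376591367 box yaw -11.188176573805992
[ 0.20882258 -0.64144036  0.22572989] [ 1.79916196e+02 -9.34263353e-03 -1.61969526e+02]
```

Call:
step_arm(
  plan=[
    [-0.15, 0.13, -0.12, 0, 87],
    [-0.27, 0.24, -0.2, 0, 87],
    [-0.38, 0.33, -0.28, 0, 87],
    [-0.5, 0.43, -0.34, 0, 87],
    [-0.61, 0.53, -0.38, 0, 87],
    [-0.72, 0.63, -0.4, 0, 87],
    [-0.84, 0.73, -0.4, 0, 87],
    [-0.95, 0.83, -0.4, 0, 87],
    [-0.95, 0.83, -0.4, 0, 87],
    [-0.95, 0.83, -0.4, 0, 87],
  ],
)

```text
time_s: 0.93
tcp_pos: [0.3717, -0.3688, 0.3268]
eef_rot: [-180.0, 0.0, -161.7]
contact_force: [-0.5, -0.1, 0.1]
gripper_width: 0.0871
gripper_force: 0.0
```

Call:
step_arm(
  plan=[
    [-0.11, 0.1, 0, -0.1, 87],
    [-0.22, 0.2, 0, -0.2, 87],
    [-0.34, 0.3, 0, -0.3, 87],
    [-0.45, 0.4, 0, -0.4, 87],
    [-0.57, 0.5, 0, -0.5, 87],
    [-0.68, 0.6, 0, -0.6, 87],
    [-0.79, 0.7, 0, -0.7, 87],
    [-0.9, 0.79, 0, -0.8, 87],
    [-0.95, 0.83, 0, -0.9, 87],
    [-0.95, 0.83, 0, -1, 87],
    [-0.95, 0.83, 0, -1, 87],
    [-0.95, 0.83, 0, -1, 87],
  ],
)

```text
time_s: 1.93
tcp_pos: [0.532, -0.1009, 0.326]
eef_rot: [179.9, -0.0, -102.2]
contact_force: [0.3, -0.6, -1.5]
gripper_width: 0.087
gripper_force: 0.0
```

```bash
cat >> h.py <<'E'
def T():
    s=r.get_state();t=np.eye(4);t[:3,:3]=Ro.from_euler("xyz",s["eef_rot"],degrees=True).as_matrix();t[:3,3]=s["tcp_pos"];return t,s
def to_tool(p):
    t,s=T();return np.round(t[:3,:3].T@(np.array(p)-t[:3,3])/.25,3)
E
python3 - <<'E'
from h import *
t,s=T();i=eyes.capture("wrist");cv2.imwrite("pics/w1.png",i[:,:,::-1])
print(s);np.save("T1.npy",t);print(to_tool((.603,.019,.29)))
E
```

```text
{'time_s': 1.9333, 'joints': array([ 1.00104274e+01,  5.04082720e+00, -6.65911324e+00,  1.99782297e-03,
       -7.83691463e+01, -2.21944133e+01]), 'qd': array([-0.5567445 , -0.60646401, -0.1572254 , -0.0094029 , -0.03808486,
       -1.77133933]), 'joint_torque': array([ 6.33227136e-01, -3.72466922e+01,  3.06305087e+01,  7.26964474e+00,
        3.37207702e-02,  6.14553094e-01]), 'tcp_pos': array([ 0.53200662, -0.10087123,  0.32602732]), 'eef_rot': array([ 1.79936771e+02, -2.79089050e-02, -1.02183567e+02]), 'contact_force': array([ 0.2735018 , -0.63506657, -1.47716391]), 'moment': array([0.01201235, 0.11975618, 0.0165863 ]), 'gripper_force': 0.0, 'gripper_width': 0.08696884485065494}
[-0.53  -0.176  0.145]
```

View pics/w1.png

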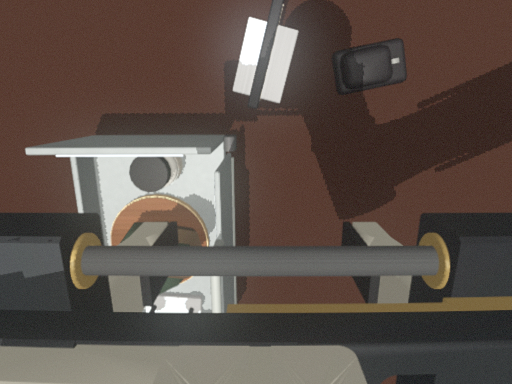

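The wrist view shows the box at left. The flap's edge is a nearly vertical strip around column 225, so the yaw is about right. The bar is hidden behind the gripper, so next I'll move above it.

Call:
step_arm(
  plan=[
    [-0.14, -0.05, 0.04, 0, 87],
    [-0.28, -0.1, 0.08, 0, 87],
    [-0.42, -0.14, 0.12, 0, 87],
    [-0.53, -0.18, 0.14, 0, 87],
    [-0.53, -0.18, 0.14, 0, 87],
    [-0.53, -0.18, 0.14, 0, 87],
    [-0.53, -0.18, 0.14, 0, 87],
  ],
)

```text
time_s: 2.57
tcp_pos: [0.6034, 0.0192, 0.2916]
eef_rot: [180.0, -0.0, -102.1]
contact_force: [-0.3, -0.0, 0.1]
gripper_width: 0.0869
gripper_force: 0.0
```

```bash
python3 - <<'E'
from h import *
t,s=T();i=eyes.capture("wrist");cv2.imwrite("pics/w2.png",i[:,:,::-1])
np.save("T2.npy",t);print(s["tcp_pos"],s["eef_rot"],s["qd"])
E
```

```text
[0.60343296 0.01918192 0.29157992] [ 1.79986458e+02 -1.98301018e-02 -1.02106866e+02] [-0.62360091 -1.09455371 -0.14719389  0.03694641  0.07342161  0.49313562]
```

View pics/w2.png

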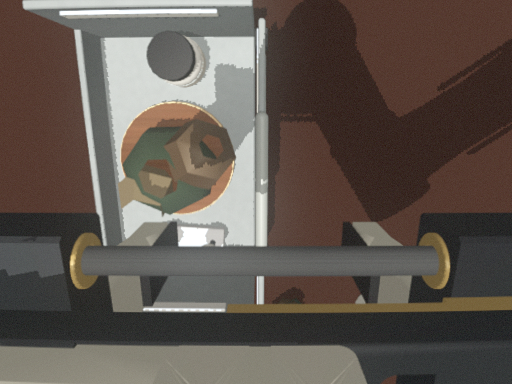

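The bar shows as a bright strip along column 262. Its -y end is near (261.5,113), and it runs down past (262,240) where the gripper hides it.

```bash
python3 - <<'E'
from h import *
t=np.load("T2.npy")
i=cv2.imread("pics/w2.png").astype(int).sum(2)
for v in (105,120,140,160,180,200,220,235): print(v,i[v,250:274])
a,b=on_z("wrist",(262,113),.205,t),on_z("wrist",(261.5,238),.205,t)
print(a,b,np.degrees(np.arctan2(-(b-a)[0],(b-a)[1])))
for p in(a,b):print(t[:3,:3].T@(p-t[:3,3]))
E
```

```text
105 [449 462 452 434 365 218 315 613 407 403 435 449 452 437 398 369 205 168
 177 148 177 167 165 161]
120 [454 463 467 521 444 364 400 416 435 452 476 503 512 495 459 440 438 400
 262 164 176 169 182 172]
140 [633 639 644 587 476 344 392 428 443 460 472 493 496 487 460 437 428 383
 232 175 180 174 169 180]
160 [632 636 636 599 489 351 405 424 446 458 474 494 488 477 460 442 429 389
 208 170 187 196 173 177]
180 [624 624 632 581 505 418 404 423 457 457 514 716 688 516 473 548 535 468
 249 193 189 197 192 197]
200 [621 617 622 586 505 434 557 605 634 658 690 709 683 657 619 587 545 382
 217 184 192 202 211 198]
220 [628 628 629 589 511 431 555 607 637 661 686 703 676 647 622 586 533 326
 218 202 211 205 200 197]
235 [624 633 632 600 509 422 555 608 634 655 680 700 668 649 623 579 524 294
 224 239 239 247 241 242]
[ 0.58814006 -0.04228982  0.205     ] [0.60942635 0.05548246 0.205     ] -12.282364702959795
[0.063282   0.00203946 0.08660231]
[-0.03678013  0.00173298  0.08656761]
```

The bar is aligned to within 0.3° and 2 mm. Now I'll descend and grip it.

Call:
step_arm(
  plan=[
    [0.01, 0.007, 0.08, 0, 87],
    [0.01, 0.007, 0.17, 0, 87],
    [0.01, 0.007, 0.26, 0, 87],
    [0.01, 0.007, 0.34, 0, 60],
    [0.01, 0.007, 0.39, 0, 50],
    [0.01, 0.007, 0.412, 0, 40],
    [0.01, 0.007, 0.412, 0, 40],
    [0.01, 0.007, 0.412, 0, 40],
  ],
)

```text
time_s: 3.28
tcp_pos: [0.6017, 0.0173, 0.1897]
eef_rot: [-179.9, 0.0, -102.0]
contact_force: [1.1, -0.5, 0.4]
gripper_width: 0.0592
gripper_force: 0.0
```

Call:
step_arm(
  plan=[
    [0, 0, 0, 0, 20],
    [0, 0, 0, 0, 12],
    [0, 0, 0, 0, 0],
    [0, 0, 0, 0, 0],
    [0, 0, 0, 0, 0],
    [0, 0, 0, 0, 0],
    [0, 0, 0, 0, 0],
    [0, 0, 0, 0, 0],
  ],
  newtons=25,
)

```text
time_s: 3.95
tcp_pos: [0.6016, 0.0181, 0.1886]
eef_rot: [-180.0, 0.0, -102.0]
contact_force: [2.2, -0.7, -0.5]
gripper_width: 0.0093
gripper_force: 25.0
```

```bash
python3 - <<'E'
import numpy as np
# arc rows relative to call start: y=-dx/.25 (tool y=-box x), z=drop/.25
a=np.concatenate([[0,.005,.02,.04,.065],np.arange(.095,1.5,.035),[1.49,1.5,1.51]])
for k in range(0,len(a),12):
    s=a[max(k-1,0)]
    print(round(s,3),[[0,round(.7*(np.sin(x)-np.sin(s)),3),round(.7*(np.cos(s)-np.cos(x)),3),0,0] for x in a[k:k+12]])
E
```

```text
0.0 [[0, np.float64(0.0), np.float64(0.0), 0, 0], [0, np.float64(0.003), np.float64(0.0), 0, 0], [0, np.float64(0.014), np.float64(0.0), 0, 0], [0, np.float64(0.028), np.float64(0.001), 0, 0], [0, np.float64(0.045), np.float64(0.001), 0, 0], [0, np.float64(0.066), np.float64(0.003), 0, 0], [0, np.float64(0.091), np.float64(0.006), 0, 0], [0, np.float64(0.115), np.float64(0.01), 0, 0], [0, np.float64(0.139), np.float64(0.014), 0, 0], [0, np.float64(0.163), np.float64(0.019), 0, 0], [0, np.float64(0.187), np.float64(0.025), 0, 0], [0, np.float64(0.21), np.float64(0.032), 0, 0]]
0.305 [[0, np.float64(0.023), np.float64(0.008), 0, 0], [0, np.float64(0.046), np.float64(0.016), 0, 0], [0, np.float64(0.069), np.float64(0.026), 0, 0], [0, np.float64(0.091), np.float64(0.036), 0, 0], [0, np.float64(0.113), np.float64(0.047), 0, 0], [0, np.float64(0.135), np.float64(0.058), 0, 0], [0, np.float64(0.156), np.float64(0.071), 0, 0], [0, np.float64(0.176), np.float64(0.084), 0, 0], [0, np.float64(0.197), np.float64(0.098), 0, 0], [0, np.float64(0.216), np.float64(0.113), 0, 0], [0, np.float64(0.235
[... 613 characters left out ...]
, 0, 0], [0, np.float64(0.173), np.float64(0.235), 0, 0]]
1.145 [[0, np.float64(0.01), np.float64(0.022), 0, 0], [0, np.float64(0.019), np.float64(0.045), 0, 0], [0, np.float64(0.027), np.float64(0.068), 0, 0], [0, np.float64(0.034), np.float64(0.092), 0, 0], [0, np.float64(0.041), np.float64(0.115), 0, 0], [0, np.float64(0.046), np.float64(0.139), 0, 0], [0, np.float64(0.051), np.float64(0.163), 0, 0], [0, np.float64(0.055), np.float64(0.187), 0, 0], [0, np.float64(0.058), np.float64(0.212), 0, 0], [0, np.float64(0.06), np.float64(0.236), 0, 0], [0, np.float64(0.06), np.float64(0.233), 0, 0], [0, np.float64(0.061), np.float64(0.24), 0, 0]]
1.5 [[0, np.float64(0.0), np.float64(0.007), 0, 0]]
```

Gripped: the opening is 9.3 mm on the 10 mm bar. Now I'll draw the flap along the arc.

Call:
step_arm(
  plan=[
    [0, 0.003, 0, 0, 0],
    [0, 0.014, 0, 0, 0],
    [0, 0.028, 0.001, 0, 0],
    [0, 0.045, 0.001, 0, 0],
    [0, 0.066, 0.003, 0, 0],
    [0, 0.091, 0.006, 0, 0],
    [0, 0.115, 0.01, 0, 0],
    [0, 0.139, 0.014, 0, 0],
    [0, 0.163, 0.019, 0, 0],
    [0, 0.187, 0.025, 0, 0],
    [0, 0.21, 0.032, 0, 0],
    [0, 0.21, 0.032, 0, 0],
  ],
)

```text
time_s: 4.95
tcp_pos: [0.5491, 0.0295, 0.1806]
eef_rot: [-180.0, 0.0, -101.9]
contact_force: [2.4, 2.5, 3.5]
gripper_width: 0.0088
gripper_force: 25.0
```

Call:
step_arm(
  plan=[
    [0, 0.023, 0.008, 0, 0],
    [0, 0.046, 0.016, 0, 0],
    [0, 0.069, 0.026, 0, 0],
    [0, 0.091, 0.036, 0, 0],
    [0, 0.113, 0.047, 0, 0],
    [0, 0.135, 0.058, 0, 0],
    [0, 0.156, 0.071, 0, 0],
    [0, 0.176, 0.084, 0, 0],
    [0, 0.197, 0.098, 0, 0],
    [0, 0.216, 0.113, 0, 0],
    [0, 0.235, 0.128, 0, 0],
    [0, 0.254, 0.144, 0, 0],
  ],
)

```text
time_s: 5.95
tcp_pos: [0.4881, 0.0426, 0.1445]
eef_rot: [-179.9, 0.1, -101.9]
contact_force: [4.7, 2.0, 3.0]
gripper_width: 0.0095
gripper_force: 25.0
```

Call:
step_arm(
  plan=[
    [0, 0.018, 0.017, 0, 0],
    [0, 0.036, 0.034, 0, 0],
    [0, 0.052, 0.052, 0, 0],
    [0, 0.069, 0.07, 0, 0],
    [0, 0.084, 0.089, 0, 0],
    [0, 0.099, 0.108, 0, 0],
    [0, 0.113, 0.128, 0, 0],
    [0, 0.127, 0.149, 0, 0],
    [0, 0.139, 0.17, 0, 0],
    [0, 0.152, 0.191, 0, 0],
    [0, 0.163, 0.213, 0, 0],
    [0, 0.173, 0.235, 0, 0],
  ],
)

```text
time_s: 6.95
tcp_pos: [0.4463, 0.0516, 0.086]
eef_rot: [-179.9, 0.1, -101.9]
contact_force: [4.8, 2.9, 4.6]
gripper_width: 0.009
gripper_force: 25.0
```

Call:
step_arm(
  plan=[
    [0, 0.01, 0.022, 0, 0],
    [0, 0.019, 0.045, 0, 0],
    [0, 0.027, 0.068, 0, 0],
    [0, 0.034, 0.092, 0, 0],
    [0, 0.041, 0.115, 0, 0],
    [0, 0.046, 0.139, 0, 0],
    [0, 0.051, 0.16, 0, 0],
    [0, 0.055, 0.18, 0, 0],
    [0, 0.057, 0.198, 0, 0],
    [0, 0.059, 0.212, 0, 0],
    [0, 0.06, 0.222, 0, 0],
    [0, 0.06, 0.222, 0, 0],
  ],
)

```text
time_s: 7.95
tcp_pos: [0.4317, 0.0547, 0.0304]
eef_rot: [-179.9, 0.1, -101.9]
contact_force: [3.7, 2.3, 5.8]
gripper_width: 0.0091
gripper_force: 25.0
```

Call:
step_arm(
  plan=[
    [0, 0.001, 0.006, 0, 0],
    [0, 0.001, 0.011, 0, 0],
    [0, 0.001, 0.016, 0, 0],
    [0, 0.001, 0.018, 0, 0],
    [0, 0.001, 0.02, 0, 0],
    [0, 0.001, 0.02, 0, 0],
  ],
)

```text
time_s: 8.45
tcp_pos: [0.4313, 0.0548, 0.0257]
eef_rot: [-179.9, 0.1, -101.9]
contact_force: [2.4, 4.3, 5.7]
gripper_width: 0.0093
gripper_force: 25.0
```

Force is still 5.7 N, so the flap hasn't clearly reached its stop. I'll press a little further.

Call:
step_arm(
  plan=[
    [0, 0, 0.003, 0, 0],
    [0, 0, 0.006, 0, 0],
    [0, 0, 0.009, 0, 0],
    [0, 0, 0.012, 0, 0],
    [0, 0, 0.012, 0, 0],
  ],
)

```text
time_s: 8.87
tcp_pos: [0.4311, 0.0548, 0.0229]
eef_rot: [-179.9, 0.1, -101.9]
contact_force: [-0.2, 4.5, 13.6]
gripper_width: 0.0088
gripper_force: 25.0
```

The force rose to 13.6 N, so the flap is against its stop. I'll hold it there.

Call:
step_arm(
  plan=[
    [0, 0, 0, 0, 0],
    [0, 0, 0, 0, 0],
    [0, 0, 0, 0, 0],
    [0, 0, 0, 0, 0],
    [0, 0, 0, 0, 0],
    [0, 0, 0, 0, 0],
    [0, 0, 0, 0, 0],
    [0, 0, 0, 0, 0],
    [0, 0, 0, 0, 0],
    [0, 0, 0, 0, 0],
    [0, 0, 0, 0, 0],
    [0, 0, 0, 0, 0],
  ],
)

```text
time_s: 9.87
tcp_pos: [0.4311, 0.0548, 0.023]
eef_rot: [-179.9, 0.1, -101.9]
contact_force: [0.8, 3.9, 12.4]
gripper_width: 0.0092
gripper_force: 25.0
```

```bash
python3 - <<'E'
from h import *
cv2.imwrite("pics/s3.png",eyes.capture("scene")[120:320,120:400,::-1].repeat(2,0).repeat(2,1))
t,s=T();print(s["time_s"],s["tcp_pos"],s["contact_force"])
# return: bar at 1.5 if shut bar was 17 mm above tcp
a=1.5-.715*(.5-.5*np.cos(np.pi*np.arange(1,31)/30)); a1=1.5
for k in range(0,30,10):
    s0=a[k-1] if k else a1
    print(round(float(s0),3),[[0,round(float(.7*(np.sin(x)-np.sin(s0))),3),round(float(.7*(np.cos(s0)-np.cos(x))),3),0,0] for x in a[k:k+10]])
b=np.array([.6016,.0181,.1886]);u=np.array([np.cos(np.radians(-12)),np.sin(np.radians(-12))])
for q in(1.5,np.pi/4):print(q,b[:2]-u*.175*np.sin(q),b[2]-.175*(1-np.cos(q)))
E
```

```text
9.9167 [0.43116789 0.05480402 0.0230377 ] [ 0.36029329  4.2941155  12.32145206]
1.5 [[0, -0.0, -0.001, 0, 0], [0, -0.0, -0.005, 0, 0], [0, -0.001, -0.012, 0, 0], [0, -0.002, -0.022, 0, 0], [0, -0.003, -0.033, 0, 0], [0, -0.005, -0.048, 0, 0], [0, -0.007, -0.064, 0, 0], [0, -0.011, -0.082, 0, 0], [0, -0.015, -0.102, 0, 0], [0, -0.02, -0.123, 0, 0]]
1.321 [[0, -0.006, -0.023, 0, 0], [0, -0.013, -0.046, 0, 0], [0, -0.022, -0.07, 0, 0], [0, -0.031, -0.094, 0, 0], [0, -0.042, -0.118, 0, 0], [0, -0.053, -0.141, 0, 0], [0, -0.065, -0.164, 0, 0], [0, -0.077, -0.186, 0, 0], [0, -0.09, -0.207, 0, 0], [0, -0.103, -0.226, 0, 0]]
0.964 [[0, -0.013, -0.018, 0, 0], [0, -0.025, -0.034, 0, 0], [0, -0.037, -0.048, 0, 0], [0, -0.048, -0.061, 0, 0], [0, -0.057, -0.072, 0, 0], [0, -0.065, -0.08, 0, 0], [0, -0.072, -0.087, 0, 0], [0, -0.076, -0.092, 0, 0], [0, -0.079, -0.095, 0, 0], [0, -0.08, -0.096, 0, 0]]
1.5 [0.43085297 0.0543934 ] 0.025979010291848015
0.7853981633974483 [0.48056041 0.04382776] 0.13734368670764582
```

View pics/s3.png

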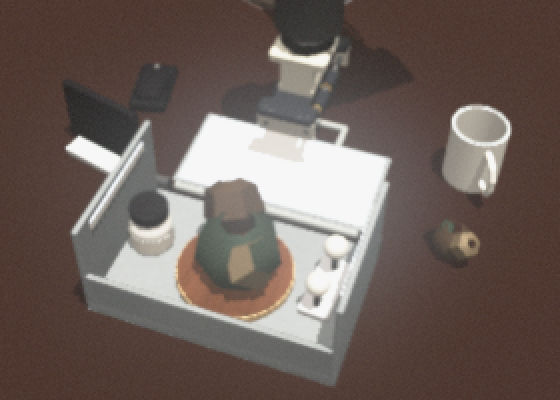

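The scene crop shows the flap lying level at about (280,170), with the bar held in the gripper and nothing else disturbed. It stayed down for over 1 s, so now I'll let it up slowly.

Call:
step_arm(
  plan=[
    [0, 0, -0.003, 0, 0],
    [0, 0, -0.008, 0, 0],
    [0, -0.001, -0.015, 0, 0],
    [0, -0.002, -0.024, 0, 0],
    [0, -0.003, -0.035, 0, 0],
    [0, -0.005, -0.048, 0, 0],
    [0, -0.007, -0.064, 0, 0],
    [0, -0.011, -0.082, 0, 0],
    [0, -0.015, -0.102, 0, 0],
    [0, -0.02, -0.123, 0, 0],
  ],
)

```text
time_s: 10.75
tcp_pos: [0.4358, 0.0537, 0.0534]
eef_rot: [-180.0, 0.0, -101.9]
contact_force: [4.5, 3.9, 3.1]
gripper_width: 0.0093
gripper_force: 25.0
```

Call:
step_arm(
  plan=[
    [0, -0.006, -0.023, 0, 0],
    [0, -0.013, -0.046, 0, 0],
    [0, -0.022, -0.07, 0, 0],
    [0, -0.031, -0.094, 0, 0],
    [0, -0.042, -0.118, 0, 0],
    [0, -0.053, -0.141, 0, 0],
    [0, -0.065, -0.164, 0, 0],
    [0, -0.077, -0.186, 0, 0],
    [0, -0.09, -0.207, 0, 0],
    [0, -0.103, -0.226, 0, 0],
  ],
)

```text
time_s: 11.58
tcp_pos: [0.4618, 0.0481, 0.1099]
eef_rot: [-179.9, 0.1, -101.9]
contact_force: [10.1, 0.0, -3.4]
gripper_width: 0.0091
gripper_force: 25.0
```

Call:
step_arm(
  plan=[
    [0, -0.012, -0.016, 0, 0],
    [0, -0.023, -0.03, 0, 0],
    [0, -0.034, -0.044, 0, 0],
    [0, -0.044, -0.056, 0, 0],
    [0, -0.053, -0.067, 0, 0],
    [0, -0.061, -0.076, 0, 0],
    [0, -0.067, -0.082, 0, 0],
    [0, -0.07, -0.085, 0, 0],
    [0, -0.072, -0.087, 0, 0],
    [0, -0.072, -0.087, 0, 0],
    [0, -0.072, -0.087, 0, 0],
  ],
)

```text
time_s: 12.5
tcp_pos: [0.4792, 0.0443, 0.1307]
eef_rot: [-179.9, 0.0, -102.0]
contact_force: [12.1, 0.5, -7.6]
gripper_width: 0.0088
gripper_force: 25.0
```

```bash
python3 - <<'E'
from h import *
t,s=T();print(s["time_s"],s["tcp_pos"],s["contact_force"],np.abs(s["qd"]).max())
u=np.array([np.cos(np.radians(-12)),np.sin(np.radians(-12))])
d=(np.array([.6016,.0181])-s["tcp_pos"][:2])@u
print("by x",np.degrees(np.arcsin(d/.175)),"by z from stop",np.degrees(np.arccos((.0124+s["tcp_pos"][2]-.023)/.175)))
print(to_tool((.4806,.0438,.136)))
E
```

```text
12.5 [0.47924424 0.04434979 0.1307187 ] [12.06643972  0.47553953 -7.62444716] 0.12029594076501385
by x 45.650053200605385 by z from stop 46.65477690234566
[ 0.001 -0.006 -0.021]
```

The bar is at about 46° with some radial tension along the flap. I'll ease it inward and up slightly.

Call:
step_arm(
  plan=[
    [0, -0.003, -0.001, 0, 0],
    [0, -0.006, -0.001, 0, 0],
    [0, -0.009, -0.002, 0, 0],
    [0, -0.012, -0.002, 0, 0],
    [0, -0.014, -0.002, 0, 0],
    [0, -0.014, -0.002, 0, 0],
    [0, -0.014, -0.002, 0, 0],
    [0, -0.014, -0.002, 0, 0],
  ],
)

```text
time_s: 13.17
tcp_pos: [0.4803, 0.044, 0.1316]
eef_rot: [179.9, 0.0, -102.0]
contact_force: [-3.5, 7.9, 8.5]
gripper_width: 0.0092
gripper_force: 25.0
```

```bash
python3 - <<'E'
from h import *
cv2.imwrite("pics/s4.png",eyes.capture("scene")[120:320,120:400,::-1].repeat(2,0).repeat(2,1))
t,s=T();print(s["time_s"],s["tcp_pos"],s["contact_force"],np.abs(s["qd"]).max())
u=np.array([np.cos(np.radians(-12)),np.sin(np.radians(-12))])
d=(np.array([.6016,.0181])-s["tcp_pos"][:2])@u
print("by x",np.degrees(np.arcsin(d/.175)),"by z from stop",np.degrees(np.arccos((.0124+s["tcp_pos"][2]-.023)/.175)))
# predicted panel top corners (lining side) at 45 deg, crop pixels
m=eyes.camera_model("scene");W=m["world_to_cam"];f=192/np.tan(np.radians(m["fov_y"]/2))
h=np.array([.603,.019])
for q in(40,45,50):
  for y in(.138,-.138):
    a=np.radians(q);p=np.append(h-u*.140*np.sin(a)+np.array([-u[1],u[0]])*y,.03+.14*np.cos(a))+np.array([*(u*.003*np.cos(a)),.003*np.sin(a)])
    c=W@np.append(p,1);x=np.array([c[0],-c[1]])/-c[2];x=x*(1+m["k1"]*(x@x))
    print(q,y,np.round((np.array([m["cx"],m["cy"]])+f*x-120)*2,1))
E
```

```text
13.2167 [0.48033507 0.0439699  0.13160462] [-3.0687694   6.99877283  7.62511563] 0.12944056888274233
by x 45.115855618959884 by z from stop 46.25460469914446
40 0.138 [389.4 129.9]
40 -0.138 [190.   82.3]
45 0.138 [390.4 129.9]
45 -0.138 [193.   82.7]
50 0.138 [391.2 130.6]
50 -0.138 [195.7  83.8]
```

View pics/s4.png

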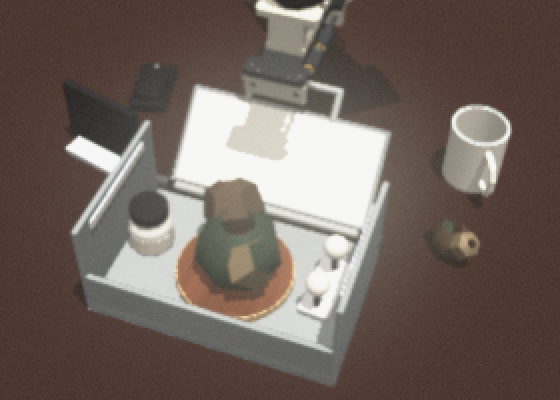

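The crop shows the flap half-way open with its corners at (195,88) and (389,131), matching the prediction for about 45°, and nothing else has moved. I'll make one small trim, let it settle and hand in.

Call:
step_arm(
  plan=[
    [0, 0, -0.002, 0, 0],
    [0, 0, -0.004, 0, 0],
    [0, 0, -0.006, 0, 0],
    [0, 0, -0.006, 0, 0],
    [0, 0, -0.006, 0, 0],
    [0, 0, -0.006, 0, 0],
    [0, 0, -0.006, 0, 0],
    [0, 0, -0.006, 0, 0],
    [0, 0, -0.006, 0, 0],
    [0, 0, -0.006, 0, 0],
  ],
)

```text
time_s: 14.05
tcp_pos: [0.4815, 0.0438, 0.1329]
eef_rot: [180.0, 0.0, -102.0]
contact_force: [4.3, 3.7, 0.7]
gripper_width: 0.0096
gripper_force: 25.0
```

```bash
python3 - <<'E'
from h import *
from plant import workorder
t,s=T();print(s["time_s"],s["tcp_pos"],s["contact_force"],np.abs(s["qd"]).max(),s["gripper_width"])
u=np.array([np.cos(np.radians(-12)),np.sin(np.radians(-12))])
x=np.degrees(np.arcsin((np.array([.6016,.0181])-s["tcp_pos"][:2])@u/.175));z=np.degrees(np.arccos((.0124+s["tcp_pos"][2]-.023)/.175))
print(x,z)
if abs(x-45)<1.5 and abs(z-45)<2: print(workorder.close_job())
E
```

```text
14.05 [0.48146416 0.04378005 0.13286766] [4.28155292 3.73577445 0.67653578] 0.09342116196283011 0.00960071538374347
44.587576434817656 45.679417964762514
the job is handed in; nothing more can be done
None
```

I drew the flap down to its stop and held it there for just over a second, then let it up slowly. It was handed in at about 45° (44.6–45.7° by two estimates) with the gripper still holding the bar at rest; the last pictures show nothing else disturbed.

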